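# Load the drive dock, press everything home and start it

### The arm

A 6-joint arm with a two-finger parallel gripper is mounted at the origin on the work surface. World frame = base frame: x ahead of the robot, y to its left, z up, the work surface at z = 0. Lengths are in m, angles in rad, forces in N, time in s.
With the tool pointing down it reaches from about 0.4 to 0.825 m from the base axis. Payload 7 kg.
Tool frame: the origin (TCP) lies at the very end of the fingers, on their centre line; the grasp point (between the pads) lies 19 mm behind it; z points along the fingers, x is the direction in which the jaws open and shut, and the axes are right-handed (so a half turn about z gives the same grasp; the last joint's range is limited). The gripper opens to 88 mm and grips with 3 to 60 N. Pads are 19 mm wide; open, the fingers measure 130 mm over their backs; the gripper's body (78 mm by 193 mm) begins 47 mm behind the grasp point.
Start: joints at [1.633, 0.359, 0.012, 0, -1.224, -0.288], TCP at [0.151, 0.658, 0.227] pointing down, gripper open.
Joint ranges: [-3.07, 3.07], [-1.43, 2.12], [-1.02, 1.25], [-3.03, 1.67], [-3.05, -0], [-3.03, 3.03]. Speed limits (rad/s): [2.39, 2.39, 3.01, 3.14, 3.14, 3.14].

### API

Orientations are given as a unit quaternion [w, x, y, z].
In Python, from station import r gives the robot as it stands.
- The arm moves only by the tool drive_tool, never from a script. Its argument "motion" is a list that holds one entry, the list of rows, each a list of 5 numbers: the shift along the world's x, y, z in mm, then the turn about the world's z in rad, then the opening in per cent of the stroke, from 0 (shut) to 100 (fully open). In form: [[[dx, dy, dz, turn, gripper], ...]]. A call has exactly 8 rows; each row is the pose to reach, as a shift and turn from the pose measured when the call began; what a row does not reach only later rows make up. A row lasts 1/8 s, in which the tool goes at most 62.5 mm and 10.7 degrees, less where a joint would pass 70% of its speed; a pose out of reach is approached as far as the arm can. A call with a gripper value outside its range is refused whole. The fingers move at their own pace and stop on an object; the grip force is fixed at half the most. Time passes only in rows, so rows that repeat a pose let the fingers close, or fill a call up. It gives the time, the measured TCP pose, the force and the opening at its end, in the units of the state.
- r.observe(): the state, without advancing time (a new reading comes with each control period).
- r.grab_frame(name): name is "scene" or "top" or "wrist"; returns (picture, depth): 420x560x3 uint8, red, green, blue; 420x560 float32, m along the optical axis (not along the pixel's ray), 0 where there is no reading.
- r.get_calibration(name): a dict with "fx", "fy", "cx", "cy" (pixels), "camera_from_world" (4x4, takes a point from world to camera coordinates). Camera axes: x right, y down, z forward; pixel columns grow to the right and rows downward; lengths in m; the calibration is good to about 2 mm. A picture is of the moment at which its call begins: read the wrist's pose just before it. get_calibration takes no time and is no camera call; for the wrist camera it gives the pose at the moment of the call.
- r.finish_job(): hands the job in, once; it reports no verdict.
The state is a dict: "clock": time; "qpos": joint angles; "joint_vel": joint speeds; "tau": joint torques, N m; "eef_pos": TCP position; "orientation": TCP orientation; "force": force on the tool from outside, world axes, zero at the start; "wrist_torque": the same for the moment, N m; "grip_width": finger opening in m.
Only numpy, scipy, OpenCV 4.12 (cv2) and the standard library are available. Lean on these libraries where they do the work, as an engineer would, in place of code of your own. Each camera call takes 0.05 s, during which the arm holds its last target.

### The job

Load the drive dock for a copying run: put every drive waiting in the wooden rack into a free bay, put a blanking cover over each bay that is still empty after that, and press every drive (also those already standing in the dock, which stay in their bays) and every cover used firmly down until it is fully home. Only when all five bays are filled and home, press the start button and let go; leave spare covers standing on the bench and do not tip over a drive or the spray can.

Things in the scene. Friction and masses are not known exactly. Their poses are not given: they have to be found in the camera images.
- dock: Grey drive dock fixed to the bench, 130 (x) x 346 (y) x 50 mm high, origin at the centre of its underside. Five bays in a row along its y, 66 mm apart: bay0 at y = -132 mm to bay4 at +132 mm. Each bay is a black collar 84 (x) x 28 (y) mm that rises 14 mm above the dock's top, with an upright slot 72 (x) x 17 (y) mm in it, mouth chamfered 3 mm. In each slot is a stiff sliding connector carriage.
- bay0 (a point): Centre of the mouth of bay 0, at the top of its collar, 64 mm above the bench; the dock's axes. All bays are alike. Its carriage is up at the start and stays where it is pushed: its bar in the slot carries a drive's lower edge 24 mm above the bench when up, 16 mm when fully down (home).
- bay1 (a point): Centre of the mouth of bay 1, at the top of its collar, 64 mm above the bench; the dock's axes. All bays are alike. Its carriage has two steel tabs beside the collar's short ends, 47.5 mm either side of the bay's centre along x, 10 x 20 mm, that stand 8 mm above the dock's top when up and level with it when down.
- bay2 (a point): Centre of the mouth of bay 2, at the top of its collar, 64 mm above the bench; the dock's axes. All bays are alike. Its carriage takes 8 N plus 200 N per m/s of speed (12 N at 20 mm/s) to push down; the weight of a drive or cover, or a drop, does not do it.
- bay3 (a point): Centre of the mouth of bay 3, at the top of its collar, 64 mm above the bench; the dock's axes. All bays are alike. Its carriage is up at the start and stays where it is pushed: its bar in the slot carries a drive's lower edge 24 mm above the bench when up, 16 mm when fully down (home).
- bay4 (a point): Centre of the mouth of bay 4, at the top of its collar, 64 mm above the bench; the dock's axes. All bays are alike. Its carriage has two steel tabs beside the collar's short ends, 47.5 mm either side of the bay's centre along x, 10 x 20 mm, that stand 8 mm above the dock's top when up and level with it when down.
- dock_drive0: Metal drive, a plain slab 70 (x) x 15 (y, thickness) x 100 mm (z, upright), about 0.2 kg; origin at the centre of its lower edge, z up. Stands in bay 0 at the start but not pushed home, or is absent (None from the start).
- dock_drive1: Metal drive, a plain slab 70 (x) x 15 (y, thickness) x 100 mm (z, upright), about 0.2 kg; origin at the centre of its lower edge, z up. Stands in bay 1 at the start but not pushed home, or is absent (None from the start).
- dock_drive2: Metal drive, a plain slab 70 (x) x 15 (y, thickness) x 100 mm (z, upright), about 0.2 kg; origin at the centre of its lower edge, z up. Stands in bay 2 at the start but not pushed home, or is absent (None from the start).
- dock_drive3: Metal drive, a plain slab 70 (x) x 15 (y, thickness) x 100 mm (z, upright), about 0.2 kg; origin at the centre of its lower edge, z up. Stands in bay 3 at the start but not pushed home, or is absent (None from the start).
- dock_drive4: Metal drive, a plain slab 70 (x) x 15 (y, thickness) x 100 mm (z, upright), about 0.2 kg; origin at the centre of its lower edge, z up. Stands in bay 4 at the start but not pushed home, or is absent (None from the start).
- new_drive0: Metal drive, a plain slab 70 (x) x 15 (y, thickness) x 100 mm (z, upright), about 0.2 kg; origin at the centre of its lower edge, z up. Waits upright in the wooden rack, 32 mm deep in its slot, or is absent (None from the start).
- new_drive1: Metal drive, a plain slab 70 (x) x 15 (y, thickness) x 100 mm (z, upright), about 0.2 kg; origin at the centre of its lower edge, z up. Waits upright in the wooden rack, 32 mm deep in its slot, or is absent (None from the start).
- new_drive2: Metal drive, a plain slab 70 (x) x 15 (y, thickness) x 100 mm (z, upright), about 0.2 kg; origin at the centre of its lower edge, z up. Waits upright in the wooden rack, 32 mm deep in its slot, or is absent (None from the start).
- rack: Wooden holding rack fixed to the bench, 100 x 200 x 42 mm high, three slots 62 mm apart along its y whose floor is 10 mm above the bench. Origin at the centre of its underside.
- cover0: Black bay cover, 98 (x) x 42 (y) mm, 0.09 kg: an upside-down tray (inside 90 x 34, skirt 16 deep, plate to 21 high) with an upright grip rib 60 (x) x 12 (y), 21 to 49 mm high. Origin: centre of its underside, z up. Fits over a collar, long side along the dock's x: first rests on the tabs (underside 58 mm above the bench), pressed home on the dock's top (50 mm).
- cover1: Black bay cover, 98 (x) x 42 (y) mm, 0.09 kg: an upside-down tray (inside 90 x 34, skirt 16 deep, plate to 21 high) with an upright grip rib 60 (x) x 12 (y), 21 to 49 mm high. Origin: centre of its underside, z up. Fits over a collar, long side along the dock's x: first rests on the tabs (underside 58 mm above the bench), pressed home on the dock's top (50 mm).
- cover2: Black bay cover, 98 (x) x 42 (y) mm, 0.09 kg: an upside-down tray (inside 90 x 34, skirt 16 deep, plate to 21 high) with an upright grip rib 60 (x) x 12 (y), 21 to 49 mm high. Origin: centre of its underside, z up. Fits over a collar, long side along the dock's x: first rests on the tabs (underside 58 mm above the bench), pressed home on the dock's top (50 mm).
- pad: Grey start pad fixed to the bench, 70 x 90 x 30 mm high, with the start button on top. Origin at the centre of its underside.
- start_top (a point): Centre of the top face of the white round start button (30 mm across), 48 mm above the bench when up.
- start (a joint): Start button travel, m: 0 = up, 0.006 = fully down; springs back. About 5 N to push fully down.
- spray_can: Bystander: spray can, 54 mm across, 120 mm high, beside the dock. Origin at its underside.
Not all that is in view belongs to the job. What is shaped like the dock_drive0 but turquoise or yellow is not meant.

How it is judged:
By the outcome, as a careful person would: the job done as asked, in the order asked, and still so for the second after the job is handed in, with the robot touching nothing.
Of dock_drive0, dock_drive1, dock_drive2, dock_drive3, dock_drive4 only 1 to 2 are there at a start; the rules pass over those that are not, and their reading is None.
Of new_drive0, new_drive1, new_drive2 only 1 to 3 are there at a start; the rules pass over those that are not, and their reading is None.
At some moment in a run one of cover0, cover1, cover2 may be knocked a few centimetres aside while the robot is not near it.
It also fails if it takes over 210 s, if anything falls off the work surface, if the arm or the gripper's body presses on something with over 40 N, if the wrist force passes 120 N, or if a joint passes its speed limit or range.

## Working session

There is one attempt and no reset: what is moved stays moved. The work goes in short steps, Python scripts to look and compute and a tool call to move; the robot and the scene stay as the last step left them, time stands still between calls to the robot, and variables do not carry over. Pictures are saved under pics/ and viewed, and the job is handed in when it is done.

Besides the shell and the picture viewer there is one more tool, called after "Request:" by a JSON object that holds its "method" and its "body", one argument or row to a line. drive_tool: Moves the arm, as the interface text tells. Its arguments: {"type":"object","properties":{"motion":{"type":"array","items":{"type":"array","items":{"type":"array","items":{"type":"number"}}}}},"required":["motion"]}

```bash
ls; mkdir -p pics; python3 - <<'E'
from station import r
import cv2,numpy as np
print(r.observe())
for n in ["scene","top","wrist"]:
    c=r.get_calibration(n); print(n,c)
    p,d=r.grab_frame(n); cv2.imwrite(f"pics/{n}0.png",p[:,:,::-1]); np.save(f"pics/{n}0d.npy",d)
    print((d>0).mean())
E
```

```text
pics
{'clock': 0.0, 'qpos': array([ 1.63311112e+00,  3.59390678e-01,  1.10702176e-02, -3.36745732e-04,
       -1.22409137e+00, -2.88102824e-01]), 'joint_vel': array([-0.00025582, -0.0002349 , -0.00144687,  0.00021442,  0.00155303,
       -0.0006265 ]), 'tau': array([ 4.82715659e-04, -5.82709765e+01,  2.93049985e+01,  6.99693114e+00,
        6.85519277e-03, -1.65815354e-04]), 'eef_pos': array([0.15103458, 0.65739343, 0.22562759]), 'orientation': array([-5.92599849e-04, -6.22901774e-01,  7.82299624e-01, -5.71270627e-04]), 'force': array([-0.256911  ,  0.35654177, -0.6315449 ]), 'wrist_torque': array([-0.02786971, -0.02781021, -0.01496905]), 'grip_width': 0.08767317088334795}
scene {'fx': 517.9159757226017, 'fy': 517.9159757226017, 'cx': 275.03205532928837, 'cy': 209.99443388319727, 'camera_from_world': array([[-0.46099143,  0.88729246,  0.01410652,  0.28211629],
       [ 0.49312731,  0.26935482, -0.82720822, -0.22458978],
       [-0.73777527, -0.37437959, -0.56171841,  1.70298995],
       [ 0.        ,  0.        ,  0.        ,  1.        ]])}
0.9958673469387755
top {'fx': 385.45841076284665, 'fy': 385.45841076284665, 'cx': 280.2511841517506, 'cy': 207.05337519468443, 'camera_from_world': array([[-0.02183558, -0.99971186, -0.00996995, -0.02519088],
       [-0.9890094 ,  0.02305828, -0.14604356,  0.56240278],
       [ 0.14623137,  0.00667143, -0.98922792,  1.06825453],
       [ 0.        ,  0.        ,  0.        ,  1.        ]])}
0.9961607142857143
wrist {'fx': 289.5606904366311, 'fy': 289.5606904366311, 'cx': 279.28782812119647, 'cy': 208.25607947697793, 'camera_from_world': array([[-0.22454133, -0.97446316,  0.00165745,  0.67280262],
       [-0.93513913,  0.21595776,  0.28085059, -0.03562322],
       [-0.27403649,  0.06151261, -0.95975007,  0.39049291],
       [ 0.        ,  0.        ,  0.        ,  1.        ]])}
0.9957568027210885
```

View pics/scene0.png

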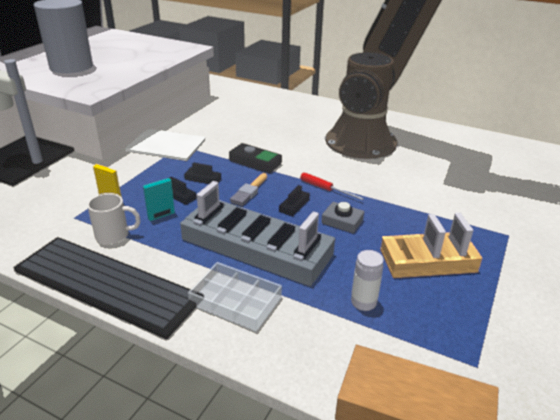

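View pics/top0.png

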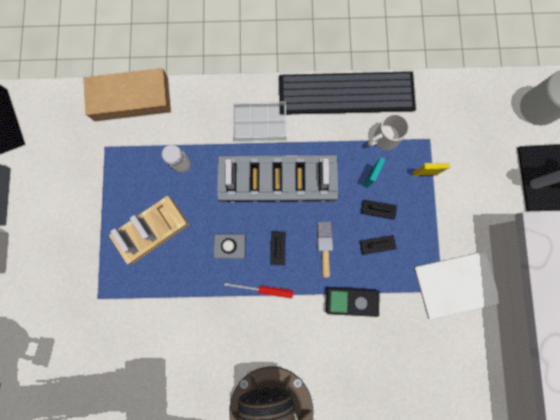

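View pics/wrist0.png

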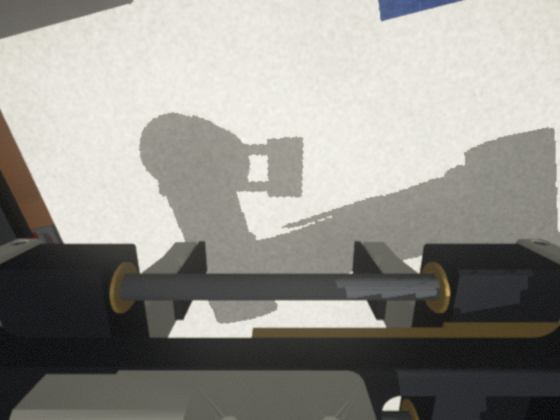

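```bash
cat > h.py <<'E'
import numpy as np,cv2
def cloud(c,d):
    h,w=d.shape; v,u=np.mgrid[:h,:w]
    P=np.stack([(u-c["cx"])/c["fx"]*d,(v-c["cy"])/c["fy"]*d,d],-1)
    M=c["camera_from_world"]; R,t=M[:3,:3],M[:3,3]
    return (P-t)@R
def ray(c,u,v,z):
    M=c["camera_from_world"]; R,t=M[:3,:3],M[:3,3]
    o=-R.T@t; k=R.T@np.array([(u-c["cx"])/c["fx"],(v-c["cy"])/c["fy"],1.])
    return o+k*(z-o[2])/k[2]
def proj(c,p):
    M=c["camera_from_world"]; q=M[:3,:3]@np.asarray(p)+M[:3,3]
    return c["fx"]*q[0]/q[2]+c["cx"], c["fy"]*q[1]/q[2]+c["cy"]
def tri(obs):
    A=[];b=[]
    for c,u,v in obs:
        M=c["camera_from_world"]; R,t=M[:3,:3],M[:3,3]
        o=-R.T@t;k=R.T@np.array([(u-c["cx"])/c["fx"],(v-c["cy"])/c["fy"],1.]);k/=np.linalg.norm(k)
        N=np.eye(3)-np.outer(k,k);A.append(N);b.append(N@o)
    return np.linalg.lstsq(np.vstack(A),np.hstack(b),rcond=None)[0]
E
python3 - <<'E'
from station import r
from h import *
c=r.get_calibration("top"); d=np.load("pics/top0d.npy")
P=cloud(c,d); z=P[...,2]
m=(d>0)&(z>0.012)&(z<0.2)
n,l,s,_=cv2.connectedComponentsWithStats(m.astype(np.uint8))
for i in range(1,n):
    if s[i,4]<60: continue
    q=P[l==i]; 
    (cx,cy),(w,h),a=cv2.minAreaRect((q[:,:2]*1000).astype(np.float32))
    print(s[i], "ctr %.0f %.0f size %.0f %.0f ang %.0f zmax %.3f zmed %.3f"%(cx,cy,w,h,a,q[:,2].max(),np.median(q[:,2])))
im=cv2.imread("pics/top0.png")
cv2.imwrite("pics/top0a.png",cv2.resize(im[130:310,90:450],(800,400),interpolation=cv2.INTER_CUBIC))
E
```

```text
[  84   68   87   53 3705] ctr 919 419 size 124 242 ang 6 zmax 0.068 zmed 0.059
[ 233   71  184   70 6008] ctr 881 -180 size 209 562 ang 2 zmax 0.040 zmed 0.018
[ 521   71   39   54 1470] ctr 844 -812 size 118 64 ang 25 zmax 0.154 zmed 0.086
[  0  85  24  69 980] ctr 857 775 size 211 70 ang 1 zmax 0.113 zmed 0.046
[368 114  42  36 776] ctr 763 -358 size 78 108 ang 56 zmax 0.099 zmed 0.065
[162 145  29  28 516] ctr 704 255 size 53 52 ang 24 zmax 0.124 zmed 0.113
[  482   144    78   276 14533] ctr 379 -694 size 192 798 ang 70 zmax 0.190 zmed 0.127
[ 218  156  120   47 5384] ctr 646 -32 size 346 134 ang 89 zmax 0.127 zmed 0.050
[364 158  22  30 246] ctr 652 -309 size 15 72 ang 61 zmax 0.104 zmed 0.097
[415 163  35  13 341] ctr 658 -473 size 17 71 ang 0 zmax 0.104 zmed 0.085
[  0 164  10  62 420] ctr 619 779 size 178 9 ang 0 zmax 0.050 zmed 0.026
[ 110  197   78   67 2526] ctr 505 344 size 101 202 ang 34 zmax 0.114 zmed 0.042
[362 200  36  20 495] ctr 552 -328 size 99 43 ang 79 zmax 0.053 zmed 0.021
[318 222  15  56 572] ctr 439 -165 size 41 158 ang 88 zmax 0.025 zmed 0.018
[  0 232   7
[... 267 characters left out ...]
.052 zmed 0.021
[462 254  28  24 135] ctr 381 -598 size 50 79 ang 41 zmax 0.019 zmed 0.013
[441 257  28  27 189] ctr 373 -535 size 62 70 ang 11 zmax 0.017 zmed 0.013
[418 266  30  38 244] ctr 334 -471 size 119 57 ang 34 zmax 0.017 zmed 0.013
[449 277  31  26 210] ctr 329 -555 size 76 68 ang 61 zmax 0.018 zmed 0.013
[419 280  22  34  86] ctr 301 -458 size 101 36 ang 14 zmax 0.018 zmed 0.013
[225 284  69  15 374] ctr 329 29 size 197 25 ang 81 zmax 0.031 zmed 0.022
[ 325  288   55   30 1482] ctr 289 -234 size 149 75 ang 86 zmax 0.048 zmed 0.035
[ 230  367   84   53 1565] ctr 56 -10 size 231 120 ang 79 zmax 0.200 zmed 0.018
[229 406  10  14  77] ctr -2 106 size 33 31 ang 56 zmax 0.062 zmed 0.017
```

View pics/top0a.png

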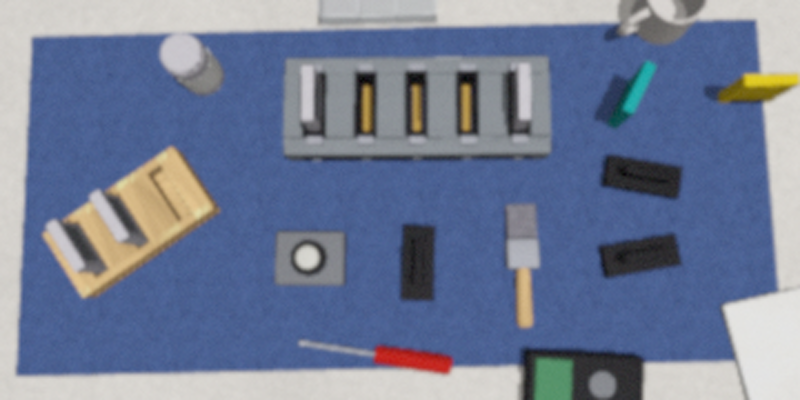

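```bash
python3 - <<'E'
from station import r
from h import *
from scipy.spatial.transform import Rotation as Ro
s=r.observe(); c=r.get_calibration("wrist"); M=c["camera_from_world"]
o=-M[:3,:3].T@M[:3,3]; print(o)
q=s["orientation"]; T=Ro.from_quat([*q[1:],q[0]]).as_matrix(); print(T)
print("cam in tool",T.T@(o-s["eef_pos"]),"axis in tool",T.T@M[2,:3])
# coarse pixel colours
c=r.get_calibration("top"); d=np.load("pics/top0d.npy"); P=cloud(c,d); z=P[...,2]
for (x0,x1,y0,y1),(zl,zh) in [((110,190,190,270),(.09,.12)),((215,340,150,210),(.1,.14)),((215,340,150,210),(.046,.052)),((110,190,190,270),(.036,.046)),((265,290,228,270),(.04,.06)),((212,248,232,262),(.042,.06))]:
    m=np.zeros(z.shape,np.uint8); m[y0:y1,x0:x1]=((z>zl)&(z<zh))[y0:y1,x0:x1]
    n,l,st,_=cv2.connectedComponentsWithStats(m)
    for i in range(1,n):
        if st[i,4]<15: continue
        p=P[l==i]; rc=cv2.minAreaRect((p[:,:2]*1000).astype(np.float32)); b=cv2.boxPoints(rc)
        print(np.round(rc[0],1),np.round(rc[1],1),round(rc[2],1),"z med",np.round(np.median(p[:,2]),4),"n",st[i,4])
E
```

```text
[0.22477925 0.63932943 0.38378702]
[[-2.23923025e-01 -9.74606823e-01 -1.40296795e-04]
 [-9.74606036e-01  2.23923023e-01 -1.24633268e-03]
 [ 1.24610002e-03 -1.42348480e-04 -9.99999213e-01]]
cam in tool [ 0.001414   -0.07593133 -0.15792052] axis in tool [1.12081626e-05 2.80994850e-01 9.59709276e-01]
[506.  343.5] [71.  16.9] 33.4 z med 0.1082 n 194
[471.2 394.6] [70.4 15.9] 34.6 z med 0.108 n 204
[ 645.  -162.4] [14.9 69.7] 88.0 z med 0.1227 n 169
[648.5  99.3] [14.4 68.3] 89.7 z med 0.1223 n 175
[647.6 -31.8] [345.5 130.4] 89.2 z med 0.0493 n 2970
[505.4 343.8] [100.9 200.9] 33.8 z med 0.0412 n 1613
[444.4 -29. ] [11.4 56.2] 88.7 z med 0.0479 n 94
[455.5 112.9] [36.2 41.5] 28.3 z med 0.0497 n 125
```

Request:
{"method": "drive_tool", "body": {
  "motion": [
    [[60, -50, 35, 0.18, 55], [120, -100, 35, 0.36, 55], [180, -150, 35, 0.54, 55], [235, -200, 35, 0.7, 55], [290, -245, 35, 0.817, 55], [338, -288, 35, 0.817, 55], [338, -288, 35, 0.817, 55], [338, -288, 35, 0.817, 55]]
  ]
}}

```text
clock: 1.15
eef_pos: [0.4912, 0.3667, 0.2605]
orientation: [0.001, 0.882, -0.472, 0.001]
force: [-0.8, 0.4, 0.2]
grip_width: 0.0483
```

```bash
cat > snap.py <<'E'
import sys
from station import r
from h import *
import pickle
n=sys.argv[1]; cam=sys.argv[2] if len(sys.argv)>2 else "wrist"
s=r.observe(); c=r.get_calibration(cam); p,d=r.grab_frame(cam)
cv2.imwrite(f"pics/{n}.png",p[:,:,::-1]); pickle.dump((s,c,p,d),open(f"pics/{n}.pkl","wb"))
print(s["clock"],s["eef_pos"],s["force"],s["grip_width"])
E
python3 snap.py rack1
```

```text
1.15 [0.49119704 0.36670017 0.26049704] [-0.84790245  0.42908312  0.24611682] 0.048321861362879824
```

View pics/rack1.png

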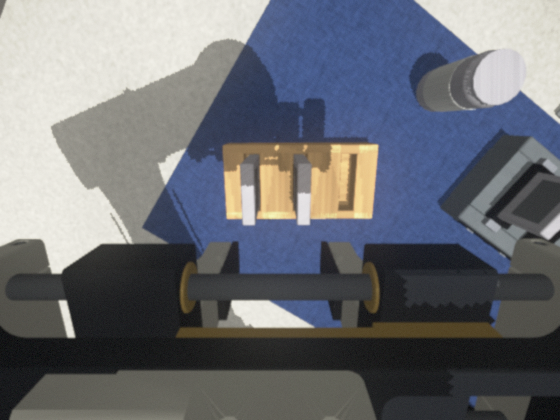

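```bash
cat > tops.py <<'E'
import sys,pickle
from h import *
def tops(n,zl,zh,box=None,minn=80):
    s,c,p,d=pickle.load(open(f"pics/{n}.pkl","rb")); P=cloud(c,d); z=P[...,2]
    m=((z>zl)&(z<zh)&(d>0)).astype(np.uint8)
    if box: k=np.zeros_like(m); k[box[1]:box[3],box[0]:box[2]]=1; m*=k
    nn,l,st,_=cv2.connectedComponentsWithStats(m,connectivity=4)
    for i in range(1,nn):
        if st[i,4]<minn: continue
        q=P[l==i]; rc=cv2.minAreaRect((q[:,:2]*1000).astype(np.float32)); b=cv2.boxPoints(rc)
        e0,e1=b[1]-b[0],b[2]-b[1]; e=e0 if np.hypot(*e0)>np.hypot(*e1) else e1
        a=np.degrees(np.arctan2(e[1],e[0])); a=(a+90)%180-90
        q0=np.median(q,0)*1000
        print("px",st[i,:4],"n",st[i,4],"ctr",np.round(rc[0],1),"size",np.round(sorted(rc[1]),1),"long-axis deg %.1f"%a,"z %.1f"%q0[2])
if __name__=="__main__":
    a=sys.argv; tops(a[1],float(a[2]),float(a[3]),list(map(int,a[4:8])) if len(a)>7 else None)
E
python3 tops.py rack1 .1 .12 200 100 400 240; python3 tops.py rack1 .036 .046 200 100 400 240;python3 tops.py rack1 .11 .13 400 20 550 130
python3 - <<'E'
import cv2
im=cv2.imread("pics/rack1.png");cv2.imwrite("pics/rack1a.png",cv2.resize(im[130:240,200:400],(800,440),interpolation=cv2.INTER_CUBIC))
E
```

```text
px [296 162  16  63] n 883 ctr [506.7 343.3] size [15.5 68.9] long-axis deg 33.9 z 109.7
px [240 163  16  63] n 893 ctr [471.8 394.1] size [15.4 70.5] long-axis deg 33.6 z 109.7
px [223 144 156  75] n 8077 ctr [506.5 342.9] size [ 99.7 200.1] long-axis deg -56.3 z 41.8
px [466  49  61  58] n 2659 ctr [704.8 256.9] size [49.9 50.6] long-axis deg -5.3 z 119.8
```

View pics/rack1a.png

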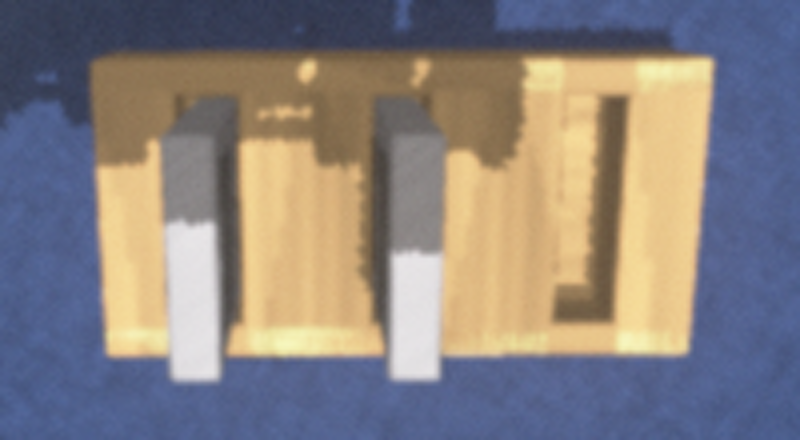

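Request:
{"method": "drive_tool", "body": {
  "motion": [
    [[-19.4, 27.4, -30, 0, 55], [-19.4, 27.4, -80, 0, 55], [-19.4, 27.4, -130, 0, 55], [-19.4, 27.4, -170, 0, 55], [-19.4, 27.4, -188.5, 0, 55], [-19.4, 27.4, -188.5, 0, 55], [-19.4, 27.4, -188.5, 0, 0], [-19.4, 27.4, -188.5, 0, 0]]
  ]
}}

```text
clock: 2.2
eef_pos: [0.4719, 0.3953, 0.0733]
orientation: [-0.0, 0.882, -0.472, 0.001]
force: [-0.3, 0.2, -0.4]
grip_width: 0.0337
```

Request:
{"method": "drive_tool", "body": {
  "motion": [
    [[0, 0, 0, 0, 0], [0, 0, 0, 0, 0], [0, 0, 0, 0, 0], [0, 0, 5, 0, 0], [0, 0, 10, 0, 0], [0, 0, 20, 0, 0], [0, 0, 30, 0, 0], [0, 0, 40, 0, 0]]
  ]
}}

```text
clock: 3.2
eef_pos: [0.472, 0.3954, 0.1142]
orientation: [-0.001, 0.882, -0.472, 0.001]
force: [-0.1, -0.3, -2.1]
grip_width: 0.0148
```

Request:
{"method": "drive_tool", "body": {
  "motion": [
    [[0, 0, 45, 0, 0], [0, 0, 90, 0, 0], [10, -40, 106, -0.1, 0], [25, -90, 106, -0.2, 0], [40, -140, 106, -0.35, 0], [55, -190, 106, -0.5, 0], [70, -240, 106, -0.604, 0], [80, -290, 106, -0.604, 0]]
  ]
}}

```text
clock: 4.2
eef_pos: [0.5523, 0.1038, 0.2209]
orientation: [0.001, -0.701, 0.713, -0.001]
force: [0.3, -0.1, -0.9]
grip_width: 0.0149
```

Request:
{"method": "drive_tool", "body": {
  "motion": [
    [[5, -40, 0, 0, 0], [8, -70, 0, 0, 0], [8, -70, 0, 0, 0], [8, -70, 0, 0, 0], [8, -70, 0, 0, 0], [8, -70, 0, 0, 0], [8, -70, 0, 0, 0], [8, -70, 0, 0, 0]]
  ]
}}

```text
clock: 5.2
eef_pos: [0.5603, 0.034, 0.2209]
orientation: [0.001, -0.701, 0.713, -0.001]
force: [0.8, 0.0, -1.1]
grip_width: 0.0148
```

```bash
python3 snap.py dock1; python3 tops.py dock1 .045 .055;python3 tops.py dock1 .059 .069;python3 tops.py dock1 .115 .132; python3 tops.py dock1 .136 .19
```

```text
5.2 [0.56032362 0.03402313 0.22089305] [ 0.76500704  0.04665922 -1.12312348] 0.014824238636664367
px [62 32 28 55] n 325 ctr [699.8 240.2] size [22.9 53.5] long-axis deg -19.1 z 50.1
px [174  45 337 126] n 23587 ctr [648.2 -32.5] size [128.6 346.1] long-axis deg 89.0 z 49.9
px [331  74  19  72] n 184 ctr [648.2 -34.3] size [15.2 72.4] long-axis deg -0.3 z 49.3
px [393  74  21  72] n 310 ctr [ 647.  -101.8] size [13.1 72.4] long-axis deg -0.2 z 49.9
px [  5 213  33  26] n 245 ctr [522.2 344.3] size [ 3.8 40.2] long-axis deg 33.6 z 49.9
px [55 26 26 60] n 371 ctr [701.8 239.6] size [22.3 53.6] long-axis deg -11.8 z 64.1
px [325  64  33  89] n 1251 ctr [649.  -32.7] size [28.4 87.1] long-axis deg -0.9 z 63.2
px [446  65  45  88] n 1221 ctr [ 646.2 -164.4] size [29.5 86.2] long-axis deg -1.1 z 63.4
px [203  66  27  87] n 752 ctr [650.1  98.8] size [27.8 84.7] long-axis deg -1.4 z 63.3
px [263  66  29  87] n 1147 ctr [649.   33.2] size [28.1 84.9] long-axis deg -0.9 z 63.3
px [386  66  39  87] n 1357 ctr [646.6 -98.6] size [28.9 84.8] long-axis deg -1.0 z 63.1
px [  0 217  24  23] n 186 ctr [524.8 346.2] size [ 3.9 32.4] long-axis deg 33.8 z 63.7
px [ 0  6 31 67] n 1562 ctr [701.2 242.7] size [24.  48.9] long-axis deg -16.2 z 119.7
px [186  62  26  88] n 1725 ctr [650.4  99.2] size [15.7 68.9] long-axis deg -0.9 z 123.6
px [489  62  43  88] n 2108 ctr [ 645.9 -163.9] size [16.5 69.3] long-axis deg -0.3 z 123.4
px [269 180  22  10] n 166 ctr [594.2  31.9] size [ 2.3 14.8] long-axis deg 86.9 z 176.2
```

View pics/dock1.png

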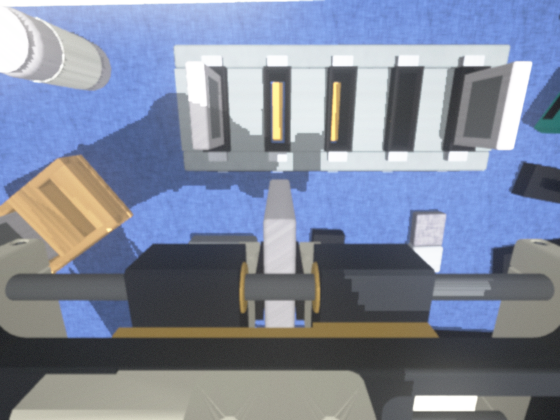

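```bash
python3 - <<'E'
import pickle
from h import *
s,c,p,d=pickle.load(open("pics/dock1.pkl","rb")); P=cloud(c,d)*1000
M=c["camera_from_world"];print("cam",-M[:3,:3].T@M[:3,3], "axis x",M[0,:3])
for v in range(178,325,8):
    row=P[v,240:320]; m=(np.abs(row[:,0]-595)<12)&(row[:,2]>120)
    if m.any(): q=row[m]; print(v,240+np.flatnonzero(m)[[0,-1]],"x %.1f y %.1f..%.1f mid %.1f z %.1f"%(np.median(q[:,0]),q[:,1].min(),q[:,1].max(),(q[:,1].min()+q[:,1].max())/2,np.median(q[:,2])))
im=cv2.imread("pics/dock1.png");cv2.imwrite("pics/dock1a.png",cv2.resize(im[30:250,170:520],(795,500),interpolation=cv2.INTER_CUBIC))
E
```

```text
cam [0.63554809 0.03146639 0.37901268] axis x [-1.74270049e-02 -9.99847907e-01  6.79543377e-04]
186 [269 289] x 594.9 y 25.3..39.4 mid 32.3 z 184.0
194 [268 291] x 594.9 y 24.7..39.0 mid 31.9 z 207.9
202 [267 292] x 594.9 y 25.0..38.8 mid 31.9 z 226.8
210 [265 293] x 594.8 y 25.3..39.4 mid 32.3 z 242.0
218 [264 295] x 594.9 y 24.8..39.2 mid 32.0 z 254.7
226 [263 295] x 591.8 y 25.0..39.5 mid 32.3 z 256.6
234 [264 295] x 587.9 y 25.1..39.1 mid 32.1 z 256.5
242 [264 295] x 584.0 y 25.1..39.3 mid 32.2 z 256.5
250 [240 319] x 598.1 y 19.8..44.3 mid 32.0 z 296.4
258 [240 319] x 596.2 y 20.6..43.4 mid 32.0 z 297.7
266 [240 319] x 595.0 y 20.8..43.3 mid 32.1 z 300.6
274 [240 319] x 591.6 y 20.9..43.3 mid 32.1 z 299.6
282 [240 319] x 590.9 y 21.0..43.3 mid 32.2 z 303.1
290 [240 319] x 588.9 y 21.1..43.1 mid 32.1 z 304.2
298 [240 319] x 586.2 y 20.9..43.3 mid 32.1 z 304.2
306 [240 319] x 585.6 y 21.1..43.5 mid 32.3 z 307.1
314 [240 319] x 584.0 y 21.1..43.4 mid 32.3 z 308.7
```

View pics/dock1a.png

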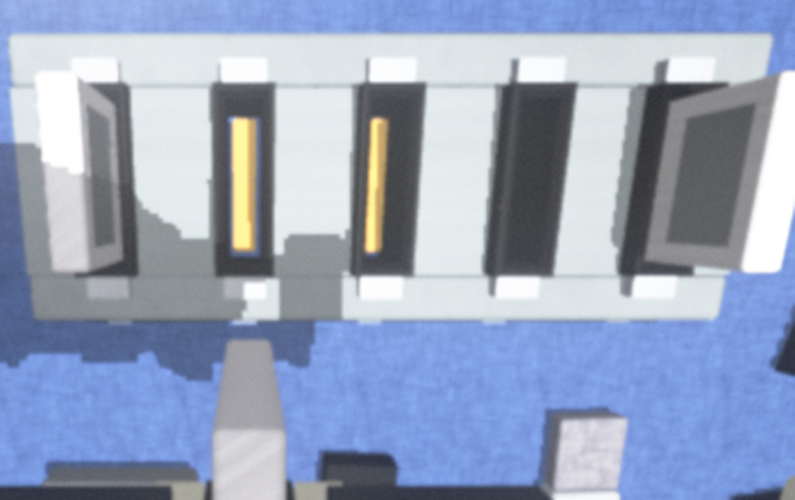

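Request:
{"method": "drive_tool", "body": {
  "motion": [
    [[45, 1.1, 0, 0, 0], [89.2, 1.1, 0, 0, 0], [89.2, 1.1, -30, 0, 0], [89.2, 1.1, -70, 0, 0], [89.2, 1.1, -80, 0, 0], [89.2, 1.1, -82, 0, 0], [89.2, 1.1, -82, 0, 0], [89.2, 1.1, -82, 0, 0]]
  ]
}}

```text
clock: 6.25
eef_pos: [0.6503, 0.0353, 0.1405]
orientation: [0.002, -0.701, 0.713, -0.002]
force: [-0.1, 0.3, -2.3]
grip_width: 0.0151
```

```bash
python3 snap.py ins1; python3 tops.py ins1 .059 .069
```

```text
6.25 [0.65034602 0.03529216 0.14054959] [-0.10652571  0.25616419 -2.32821908] 0.015080736832692091
px [  0 121  42  68] n 663 ctr [705.3 239.2] size [22.9 53.4] long-axis deg -0.1 z 64.1
px [182 168  40  76] n 1029 ctr [659.1  99.1] size [28.7 66.9] long-axis deg -1.2 z 63.2
px [263 168  35  74] n 655 ctr [659.5  33.2] size [28.  63.9] long-axis deg -1.0 z 63.4
px [338 168  41  76] n 1312 ctr [657.  -32.7] size [28.9 66.8] long-axis deg -1.4 z 63.1
px [412 168  48  95] n 1819 ctr [647.1 -98.7] size [30.  84.3] long-axis deg -0.5 z 62.9
px [483 168  58  95] n 1825 ctr [ 646.  -163.7] size [29.3 84.5] long-axis deg -1.7 z 63.3
```

View pics/ins1.png

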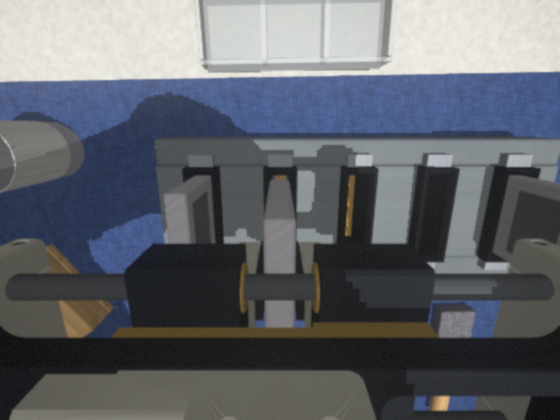

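Request:
{"method": "drive_tool", "body": {
  "motion": [
    [[-0.8, 0, -6, 0, 0], [-0.8, 0, -11, 0, 0], [-0.8, 0, -16, 0, 0], [-0.8, 0, -21, 0, 0], [-0.8, 0, -27, 0, 0], [-0.8, 0, -33, 0, 0], [-0.8, 0, -39, 0, 0], [-0.8, 0, -44, 0, 0]]
  ]
}}

```text
clock: 7.3
eef_pos: [0.6493, 0.0352, 0.0958]
orientation: [0.002, -0.701, 0.713, -0.002]
force: [0.3, -0.6, -2.4]
grip_width: 0.0151
```

Request:
{"method": "drive_tool", "body": {
  "motion": [
    [[0, 0, -3, 0, 0], [0, 0, -5, 0, 0], [0, 0, -7, 0, 0], [0, 0, -9, 0, 0], [0, 0, -11, 0, 0], [0, 0, -13, 0, 0], [0, 0, -14.5, 0, 0], [0, 0, -16, 0, 0]]
  ]
}}

```text
clock: 8.3
eef_pos: [0.6496, 0.0353, 0.0812]
orientation: [0.002, -0.701, 0.713, -0.002]
force: [-2.1, 0.7, 6.7]
grip_width: 0.0149
```

Request:
{"method": "drive_tool", "body": {
  "motion": [
    [[0, 0, -1.5, 0, 0], [0, 0, -2.5, 0, 0], [0, 0, -3, 0, 0], [0, 0, -3.5, 0, 0], [0, 0, -4, 0, 0], [0, 0, -4, 0, 0], [0, 0, -4, 0, 0], [0, 0, -4, 0, 0]]
  ]
}}

```text
clock: 9.3
eef_pos: [0.6498, 0.0353, 0.08]
orientation: [0.003, -0.702, 0.713, -0.003]
force: [-8.5, 0.5, 16.9]
grip_width: 0.015
```

Request:
{"method": "drive_tool", "body": {
  "motion": [
    [[0, 0, 0, 0, 40], [0, 0, 0, 0, 40], [0, 0, 0, 0, 40], [0, 0, 10, 0, 40], [0, 0, 50, 0, 40], [0, 0, 100, 0, 40], [0, 0, 140, 0, 50], [-40, 0, 150, 0, 50]]
  ]
}}

```text
clock: 10.3
eef_pos: [0.6122, 0.0356, 0.2331]
orientation: [0.005, -0.701, 0.713, -0.004]
force: [-0.6, 1.0, -1.4]
grip_width: 0.0434
```

Request:
{"method": "drive_tool", "body": {
  "motion": [
    [[-40, 40, 15, 0.1, 50], [-75, 90, 15, 0.2, 50], [-105, 140, 15, 0.35, 50], [-115, 190, 15, 0.5, 50], [-115, 240, 15, 0.606, 50], [-115, 290, 15, 0.606, 50], [-115, 309, 15, 0.606, 50], [-115, 309, 15, 0.606, 50]]
  ]
}}

```text
clock: 11.3
eef_pos: [0.497, 0.3454, 0.248]
orientation: [-0.005, 0.882, -0.47, 0.002]
force: [-0.7, -1.1, 0.6]
grip_width: 0.0438
```

```bash
python3 snap.py rack2; python3 tops.py rack2 .1 .13;python3 tops.py rack2 .036 .046; python3 snap.py top1 top; python3 tops.py top1 .1 .14 215 150 340 210
```

```text
11.3 [0.49703215 0.34540658 0.2479654 ] [-0.74533247 -1.11450736  0.61537623] 0.043817191226630456
px [446  40  70  63] n 3373 ctr [703.5 256.9] size [51.5 52.1] long-axis deg -65.4 z 119.6
px [278 159  15  66] n 930 ctr [506.1 343.3] size [15.2 69.9] long-axis deg 34.5 z 109.7
px [515 181  45  59] n 1392 ctr [646.7 100.3] size [17.2 63.5] long-axis deg -0.1 z 115.1
px [416  63  24  45] n 171 ctr [690.5 267.3] size [18.6 51.3] long-axis deg 52.6 z 41.2
px [444 134  78  85] n 523 ctr [650.  139.7] size [  7.9 128.5] long-axis deg 2.0 z 41.1
px [204 142 162  77] n 9257 ctr [506.2 342.5] size [ 98.8 200.4] long-axis deg -56.1 z 41.8
11.35 [0.49707801 0.34439604 0.24809806] [-0.00246974 -0.07207398 -0.58745186] 0.04403369006070174
px [322 159   7  27] n 169 ctr [ 644.4 -162.5] size [14.9 68.8] long-axis deg -1.7 z 123.2
px [226 160   7  26] n 171 ctr [648.6  99.1] size [14.4 67.6] long-axis deg -0.1 z 122.6
px [250 160   6  26] n 154 ctr [648.6  35.1] size [14.  70.9] long-axis deg -0.5 z 115.4
```

View pics/rack2.png

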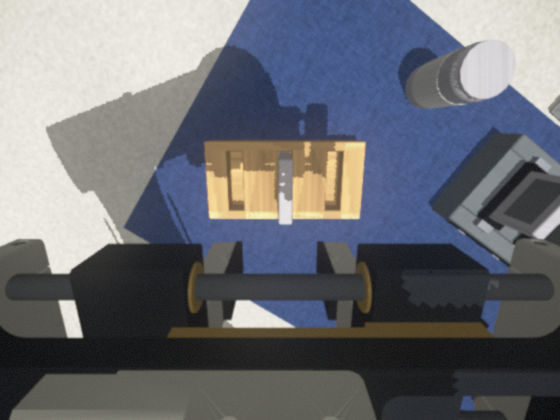

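View pics/top1.png

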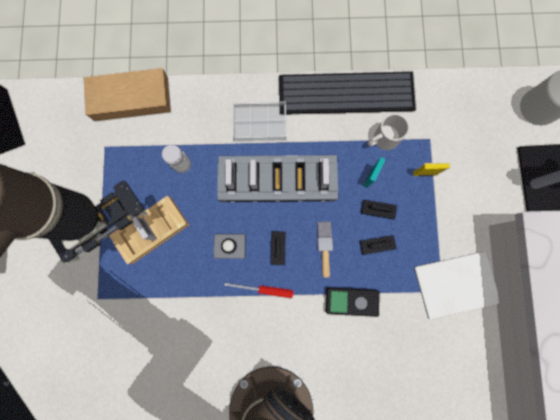

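Request:
{"method": "drive_tool", "body": {
  "motion": [
    [[8.7, 0, -20, 0, 55], [8.7, 0, -70, 0, 55], [8.7, 0, -120, 0, 55], [8.7, 0, -160, 0, 55], [8.7, 0, -176, 0, 55], [8.7, 0, -176, 0, 55], [8.7, 0, -176, 0, 0], [8.7, 0, -176, 0, 0]]
  ]
}}

```text
clock: 12.4
eef_pos: [0.5066, 0.3446, 0.074]
orientation: [-0.007, 0.882, -0.471, 0.003]
force: [0.1, 0.5, -0.0]
grip_width: 0.0338
```

Request:
{"method": "drive_tool", "body": {
  "motion": [
    [[0, 0, 0, 0, 0], [0, 0, 0, 0, 0], [0, 0, 0, 0, 0], [0, 0, 0, 0, 0], [0, 0, 5, 0, 0], [0, 0, 15, 0, 0], [0, 0, 30, 0, 0], [0, 0, 50, 0, 0]]
  ]
}}

```text
clock: 13.4
eef_pos: [0.5065, 0.3444, 0.1249]
orientation: [-0.006, 0.882, -0.471, 0.003]
force: [-0.1, 0.0, -1.8]
grip_width: 0.0151
```

Request:
{"method": "drive_tool", "body": {
  "motion": [
    [[0, 0, 45, 0, 0], [0, -5, 90, 0, 0], [10, -50, 96, -0.1, 0], [20, -105, 96, -0.2, 0], [30, -160, 96, -0.35, 0], [40, -215, 96, -0.5, 0], [50, -270, 96, -0.607, 0], [53, -325, 96, -0.607, 0]]
  ]
}}

```text
clock: 14.4
eef_pos: [0.5598, 0.0177, 0.2221]
orientation: [0.006, -0.701, 0.714, -0.005]
force: [1.5, -0.1, -1.9]
grip_width: 0.0147
```

Request:
{"method": "drive_tool", "body": {
  "motion": [
    [[0, -40, 0, 0, 0], [0, -60, 0, 0, 0], [0, -60, 0, 0, 0], [0, -60, 0, 0, 0], [0, -60, 0, 0, 0], [0, -60, 0, 0, 0], [0, -60, 0, 0, 0], [0, -60, 0, 0, 0]]
  ]
}}

```text
clock: 15.4
eef_pos: [0.5598, -0.0421, 0.2221]
orientation: [0.006, -0.701, 0.713, -0.005]
force: [0.3, -0.2, -1.4]
grip_width: 0.0149
```

```bash
python3 snap.py dock2; cat > held.py <<'E'
import pickle,sys
from h import *
from scipy.spatial.transform import Rotation as Ro
s,c,p,d=pickle.load(open(f"pics/{sys.argv[1]}.pkl","rb")); P=cloud(c,d)*1000
q=s["orientation"]; T=Ro.from_quat([*q[1:],q[0]]).as_matrix(); print("tool z",T[:,2],"x",T[:,0])
e=s["eef_pos"]*1000
for v in range(178,250,8):
    row=P[v,240:320]; m=(np.abs(row[:,0]-e[0]-35)<12)&(row[:,2]>e[2]-75)
    if m.any(): q=row[m]; print(v,240+np.flatnonzero(m)[[0,-1]],"x %.1f y %.1f..%.1f mid %.1f z %.1f"%(np.median(q[:,0]),q[:,1].min(),q[:,1].max(),(q[:,1].min()+q[:,1].max())/2,np.median(q[:,2])))
E
python3 held.py dock2; python3 tops.py dock2 .045 .055;python3 tops.py dock2 .059 .069;python3 tops.py dock2 .11 .132
```

```text
15.4 [ 0.55979435 -0.04211057  0.22206125] [ 0.3376185  -0.23624034 -1.43748818] 0.01489649663586964
tool z [ 0.01528317  0.00124585 -0.99988243] x [-0.01805681 -0.9998358  -0.00152179]
186 [270 289] x 593.8 y -50.9..-37.5 mid -44.2 z 180.6
194 [268 291] x 593.8 y -51.6..-36.8 mid -44.2 z 206.3
202 [267 292] x 593.9 y -51.2..-37.3 mid -44.2 z 226.8
210 [266 293] x 593.9 y -51.0..-37.4 mid -44.2 z 242.9
218 [264 295] x 593.7 y -51.5..-37.0 mid -44.3 z 255.5
226 [264 295] x 590.4 y -51.2..-37.1 mid -44.1 z 257.0
234 [264 295] x 586.5 y -51.3..-37.0 mid -44.1 z 256.9
242 [273 286] x 583.1 y -47.0..-41.1 mid -44.1 z 258.0
px [529   3  13  13] n 93 ctr [ 741.7 -301.7] size [5.  9.8] long-axis deg 30.8 z 49.9
px [ 0 38 22 53] n 412 ctr [700.8 238.6] size [20.6 51.8] long-axis deg -14.3 z 49.9
px [102  48 332 126] n 21715 ctr [648.1 -32.8] size [130.4 345. ] long-axis deg 89.1 z 49.8
px [497  70  49  67] n 426 ctr [ 654.9 -304.3] size [13.5 71. ] long-axis deg -19.1 z 50.2
px [324  77  16  71] n 135 ctr [ 648.8 -106.9] size [14.7 73. ] long-axis deg 10.9 z 50.2
px [495 185  53  19] n 525 ct
[... 427 characters left out ...]
  28  87] n 1192 ctr [649.3 -32.7] size [28. 86.] long-axis deg -1.0 z 63.2
px [507  68  51  69] n 508 ctr [ 655.2 -303.5] size [13.  70.4] long-axis deg -19.7 z 64.1
px [316  69  31  87] n 1196 ctr [646.9 -98.8] size [28.3 86.4] long-axis deg -0.8 z 63.2
px [376  69  33  86] n 917 ctr [ 645.9 -162.2] size [28.4 84.4] long-axis deg 1.9 z 63.2
px [195  70  26  85] n 759 ctr [649.3  32.7] size [27.5 83.6] long-axis deg -1.0 z 63.3
px [402  65  33  87] n 2048 ctr [ 645.8 -164. ] size [15.9 69.4] long-axis deg -1.3 z 123.4
px [94 66 37 87] n 2157 ctr [650.2  98.9] size [16.7 69.5] long-axis deg -1.5 z 123.3
px [178  68  25  84] n 1520 ctr [648.9  33.6] size [15.7 69.1] long-axis deg -0.7 z 115.6
```

View pics/dock2.png

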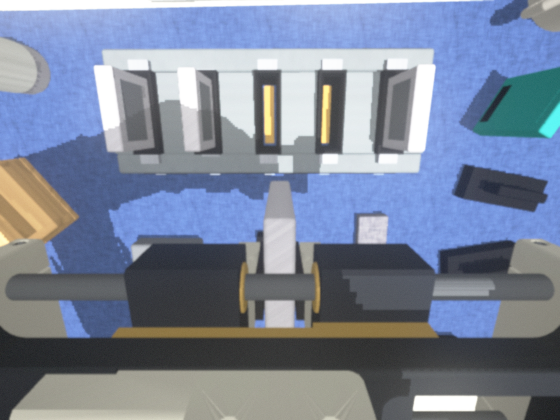

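Request:
{"method": "drive_tool", "body": {
  "motion": [
    [[45, 11.5, 0, 0, 0], [89.4, 11.5, 0, 0, 0], [89.4, 11.5, -30, 0, 0], [89.4, 11.5, -65, 0, 0], [89.4, 11.5, -80, 0, 0], [89.4, 11.5, -84, 0, 0], [89.4, 11.5, -84, 0, 0], [89.4, 11.5, -84, 0, 0]]
  ]
}}

```text
clock: 16.45
eef_pos: [0.6499, -0.0306, 0.1396]
orientation: [0.007, -0.701, 0.713, -0.006]
force: [0.6, -0.0, -2.3]
grip_width: 0.0148
```

```bash
python3 snap.py ins2; python3 held.py ins2; python3 tops.py ins2 .059 .069 150 100 560 280
```

```text
16.45 [ 0.64994588 -0.03060415  0.13957455] [ 0.60050598 -0.03627376 -2.26403663] 0.014789666070940337
tool z [ 0.01754326  0.0015184  -0.99984495] x [-0.01800093 -0.99983629 -0.00183424]
178 [295 295] x 684.0 y -45.2..-45.2 mid -45.2 z 64.9
186 [265 294] x 684.1 y -44.4..-20.6 mid -32.5 z 98.0
194 [268 291] x 684.1 y -40.1..-25.2 mid -32.6 z 124.1
202 [267 292] x 684.0 y -39.7..-25.7 mid -32.7 z 144.1
210 [266 293] x 683.9 y -39.5..-25.9 mid -32.7 z 160.4
218 [264 295] x 683.7 y -40.0..-25.5 mid -32.7 z 173.0
226 [264 295] x 680.5 y -39.7..-25.6 mid -32.7 z 174.7
234 [264 295] x 676.6 y -39.7..-25.5 mid -32.6 z 174.7
242 [272 277] x 673.1 y -31.4..-29.1 mid -30.2 z 175.5
px [182 170  41  74] n 771 ctr [658.9  33.1] size [28.5 65.3] long-axis deg -0.6 z 63.2
px [264 170  34  72] n 653 ctr [659.9 -33. ] size [27.8 61. ] long-axis deg -1.6 z 63.5
px [339 170  40  74] n 1286 ctr [657.2 -98.8] size [28.6 64.4] long-axis deg -0.9 z 63.1
px [413 170  48  90] n 1366 ctr [ 648.6 -164.2] size [29.3 79.4] long-axis deg -1.5 z 63.3
px [192 179  23  65] n 192 ctr [656.6  26.7] size [13.2 59.1] long-axis deg 12.5 z 63.3
```

View pics/ins2.png

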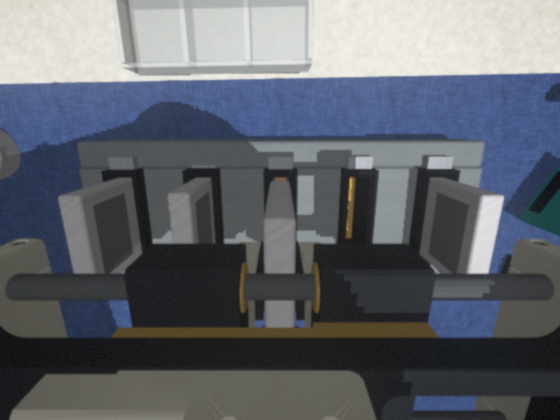

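Request:
{"method": "drive_tool", "body": {
  "motion": [
    [[-0.6, 0, -6, 0, 0], [-0.6, 0, -11, 0, 0], [-0.6, 0, -16, 0, 0], [-0.6, 0, -21, 0, 0], [-0.6, 0, -27, 0, 0], [-0.6, 0, -33, 0, 0], [-0.6, 0, -39, 0, 0], [-0.6, 0, -44, 0, 0]]
  ]
}}

```text
clock: 17.5
eef_pos: [0.6492, -0.0306, 0.095]
orientation: [0.007, -0.701, 0.713, -0.005]
force: [-0.3, 0.2, -1.6]
grip_width: 0.0145
```

Request:
{"method": "drive_tool", "body": {
  "motion": [
    [[0, 0, -4, 0, 0], [0, 0, -6, 0, 0], [0, 0, -8, 0, 0], [0, 0, -10, 0, 0], [0, 0, -12, 0, 0], [0, 0, -14, 0, 0], [0, 0, -16, 0, 0], [0, 0, -16, 0, 0]]
  ]
}}

```text
clock: 18.5
eef_pos: [0.6493, -0.0307, 0.0807]
orientation: [0.007, -0.701, 0.713, -0.006]
force: [-4.0, 0.6, 10.2]
grip_width: 0.015
```

Request:
{"method": "drive_tool", "body": {
  "motion": [
    [[0, 0, -1.5, 0, 0], [0, 0, -3, 0, 0], [0, 0, -4, 0, 0], [0, 0, -4, 0, 0], [0, 0, -4, 0, 0], [0, 0, -2, 0, 40], [0, 0, 0, 0, 40], [0, 0, 0, 0, 40]]
  ]
}}

```text
clock: 19.5
eef_pos: [0.6495, -0.0307, 0.0807]
orientation: [0.007, -0.701, 0.713, -0.006]
force: [0.1, 0.4, -0.1]
grip_width: 0.0342
```

Request:
{"method": "drive_tool", "body": {
  "motion": [
    [[0, 0, 10, 0, 40], [0, 0, 40, 0, 40], [0, 0, 70, 0, 40], [0, 0, 90, 0, 40], [-40, 0, 110, 0, 50], [-80, 0, 130, 0, 50], [-85, 0, 130, 0, 50], [-85, 0, 130, 0, 50]]
  ]
}}

```text
clock: 20.5
eef_pos: [0.5646, -0.0306, 0.2113]
orientation: [0.007, -0.701, 0.713, -0.006]
force: [1.1, -0.7, -0.4]
grip_width: 0.0441
```

```bash
python3 snap.py dock3; python3 held.py dock3|head -1; python3 tops.py dock3 .11 .132; python3 tops.py dock3 .06 .068;  python3 snap.py top2 top;  python3 tops.py top2 .042 .06 262 225 298 275;  python3 tops.py top2 .042 .06 355 190 400 260
```

```text
20.5 [ 0.56462809 -0.03064469  0.211303  ] [ 1.14165598 -0.66911369 -0.44126996] 0.04405753816835333
tool z [ 0.0194194   0.00151397 -0.99981028] x [-0.01732071 -0.99984827 -0.00185045]
px [419  69  37  90] n 2277 ctr [ 646.  -163.9] size [16.3 69.6] long-axis deg -1.1 z 123.3
px [102  70  38  89] n 2272 ctr [650.4  98.5] size [16.3 69.4] long-axis deg -1.2 z 123.3
px [269  71  19  87] n 1511 ctr [648.7 -32. ] size [14.9 69.6] long-axis deg -1.5 z 115.7
px [188  72  25  87] n 1612 ctr [648.9  33.7] size [15.6 69.4] long-axis deg -0.6 z 115.6
px [ 0 43 13 48] n 299 ctr [699.9 234.2] size [11.5 43.4] long-axis deg -14.3 z 63.7
px [390  73  38  87] n 950 ctr [ 646.5 -164. ] size [28.9 83.6] long-axis deg -0.2 z 63.3
px [131  74  38  87] n 947 ctr [650.2  98.5] size [28.5 83.6] long-axis deg -1.5 z 63.4
px [203  74  28  87] n 642 ctr [649.1  32.8] size [27.9 83.5] long-axis deg -1.1 z 63.3
px [265  74  29  87] n 860 ctr [647.9 -32.7] size [27.9 83.6] long-axis deg -1.1 z 63.5
px [328  74  33  87] n 1250 ctr [646.8 -98.7] size [28.6 83.7] long-axis deg -0.8 z 63.2
px [525  87  35  56] n 336 ctr [ 647.9 -299.4] size [12.  55.2] long-axis deg -15.3 z 64.0
20.55 [ 0.56488553 -0.03064967  0.21069722] [-0.02638002 -0.38166168  0.94097412] 0.04344701842767711
px [276 238   5  21] n 93 ctr [444.4 -29. ] size [11.4 56.2] long-axis deg -1.2 z 47.9
px [371 205  22   7] n 96 ctr [ 552.1 -327.3] size [12.1 60.4] long-axis deg 79.0 z 48.0
px [370 241  22   8] n 92 ctr [ 447.5 -318. ] size [11.7 59. ] long-axis deg -81.1 z 48.6
```

View pics/dock3.png

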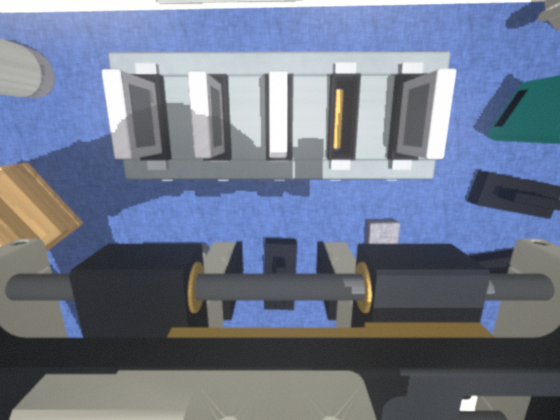

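View pics/top2.png

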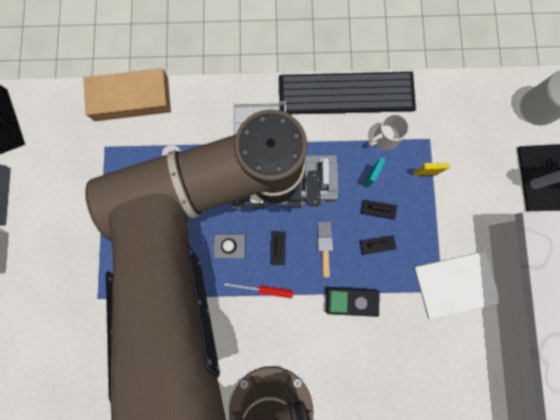

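Request:
{"method": "drive_tool", "body": {
  "motion": [
    [[-50, 1, 0, 0, 50], [-100, 1, -20, 0, 50], [-120, 1, -45, 0, 50], [-120, 1, -50, 0, 50], [-120, 1, -50, 0, 50], [-120, 1, -50, 0, 50], [-120, 1, -50, 0, 50], [-120, 1, -50, 0, 50]]
  ]
}}

```text
clock: 21.6
eef_pos: [0.4454, -0.0296, 0.1604]
orientation: [0.007, -0.701, 0.713, -0.006]
force: [0.5, -0.1, 0.1]
grip_width: 0.0441
```

```bash
python3 snap.py cov1; python3 held.py cov1|head -1; python3 tops.py cov1 .042 .06 200 80 360 250;python3 tops.py cov1 .016 .026 200 80 360 250
```

```text
21.6 [ 0.44535575 -0.02964775  0.16042141] [ 0.53234198 -0.05003982  0.13554919] 0.04413631059791433
tool z [ 0.01798405  0.001045   -0.99983773] x [-0.0177107  -0.99984222 -0.00136356]
px [272 175  14  61] n 737 ctr [445.7 -30.1] size [11.9 59.7] long-axis deg -2.9 z 48.7
px [259 153  42  91] n 2769 ctr [445.3 -30.1] size [42.  98.2] long-axis deg -2.9 z 20.8
```

View pics/cov1.png

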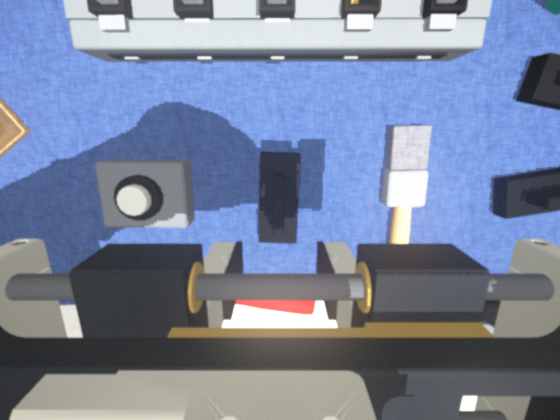

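Request:
{"method": "drive_tool", "body": {
  "motion": [
    [[0, 1.2, -40, -0.033, 50], [0, 1.2, -85, -0.033, 50], [0, 1.2, -115, -0.033, 50], [0, 1.2, -130, -0.033, 50], [0, 1.2, -135, -0.033, 50], [0, 1.2, -135, -0.033, 50], [0, 1.2, -135, -0.033, 0], [0, 1.2, -135, -0.033, 0]]
  ]
}}

```text
clock: 22.65
eef_pos: [0.4457, -0.0283, 0.026]
orientation: [0.007, -0.689, 0.725, -0.006]
force: [0.0, -0.7, -0.5]
grip_width: 0.0289
```

Request:
{"method": "drive_tool", "body": {
  "motion": [
    [[0, 0, 0, 0, 0], [0, 0, 0, 0, 0], [0, 0, 0, 0, 0], [0, 0, 0, 0, 0], [0, 0, 5, 0, 0], [0, 0, 15, 0, 0], [0, 0, 30, 0, 0], [0, 0, 50, 0, 0]]
  ]
}}

```text
clock: 23.65
eef_pos: [0.4453, -0.0284, 0.0767]
orientation: [0.007, -0.689, 0.725, -0.006]
force: [-0.1, 0.0, -1.5]
grip_width: 0.0118
```

Request:
{"method": "drive_tool", "body": {
  "motion": [
    [[0, -5, 45, 0, 0], [20, -20, 90, 0.033, 0], [50, -40, 130, 0.033, 0], [80, -60, 140, 0.033, 0], [110, -68.5, 140, 0.033, 0], [110, -68.5, 140, 0.033, 0], [110, -68.5, 140, 0.033, 0], [110, -68.5, 140, 0.033, 0]]
  ]
}}

```text
clock: 24.65
eef_pos: [0.5546, -0.0967, 0.217]
orientation: [0.007, -0.701, 0.713, -0.006]
force: [-1.0, -0.1, -2.0]
grip_width: 0.012
```

```bash
python3 snap.py cov2; python3 held.py cov2|head -1; python3 tops.py cov2 .055 .069 180 30 500 200;python3 tops.py cov2 .17 .25
```

```text
24.65 [ 0.55456197 -0.09667209  0.21699509] [-1.00390822 -0.05801943 -1.99154268] 0.012048358188679626
tool z [ 0.01851328  0.00148534 -0.99982751] x [-0.01732866 -0.99984822 -0.00180624]
px [265  54  28 107] n 1605 ctr [647.3 -98.6] size [ 27.7 105.1] long-axis deg -0.3 z 62.5
px [327  54  28 107] n 1225 ctr [ 646.1 -164. ] size [ 28.  105.1] long-axis deg -0.2 z 61.9
px [204  65  28  86] n 853 ctr [648.5 -33.3] size [27.6 82.8] long-axis deg -1.2 z 63.0
px [457  65  43  69] n 536 ctr [ 654.5 -303.5] size [12.6 69.7] long-axis deg -18.6 z 61.7
px [242 169  76 105] n 6770 ctr [578.6 -98.5] size [42.7 49.4] long-axis deg -1.1 z 211.7
px [267 301  26  22] n 530 ctr [522.  -97.6] size [16.5 33.2] long-axis deg -1.2 z 239.1
```

View pics/cov2.png

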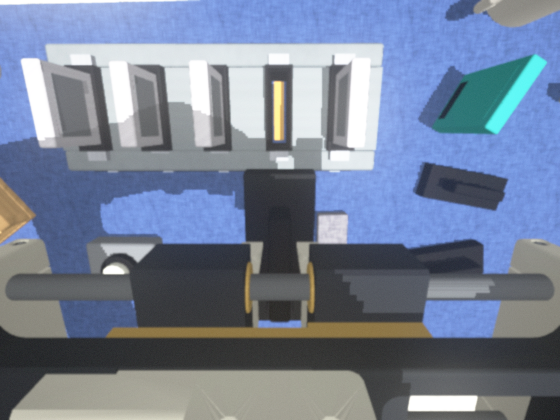

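Request:
{"method": "drive_tool", "body": {
  "motion": [
    [[46, -0.2, 0, 0, 0], [92.8, -0.2, 0, 0, 0], [92.8, -0.2, -30, 0, 0], [92.8, -0.2, -70, 0, 0], [92.8, -0.2, -100, 0, 0], [92.8, -0.2, -110, 0, 0], [92.8, -0.2, -110, 0, 0], [92.8, -0.2, -110, 0, 0]]
  ]
}}

```text
clock: 25.7
eef_pos: [0.6484, -0.0967, 0.1088]
orientation: [0.008, -0.701, 0.713, -0.007]
force: [0.5, 0.2, -0.8]
grip_width: 0.0118
```

```bash
python3 snap.py cov3;  python3 tops.py cov3 .055 .069 150 30 500 240;python3 tops.py cov3 .09 .112 220 100 340 250; python3 tops.py cov3 .046 .058 150 30 500 240
```

```text
25.7 [ 0.64843435 -0.09672451  0.10878562] [ 0.50793454  0.23706402 -0.82262007] 0.011761288794429751
px [267 160  28   9] n 233 ctr [696.9 -99.6] size [ 5.8 19.5] long-axis deg 89.0 z 57.8
px [347 160  46  80] n 1692 ctr [ 668.3 -164.8] size [28.4 60.8] long-axis deg -1.4 z 61.8
px [168 175  47  65] n 1284 ctr [665.4 -33. ] size [28.8 50.1] long-axis deg -0.6 z 62.9
px [243 170  73  74] n 4305 ctr [675.5 -98.6] size [42.1 43.3] long-axis deg -0.9 z 103.2
px [150 142 274  98] n 13707 ctr [ 673.8 -102.1] size [ 76.6 208.9] long-axis deg 89.0 z 49.8
```

View pics/cov3.png

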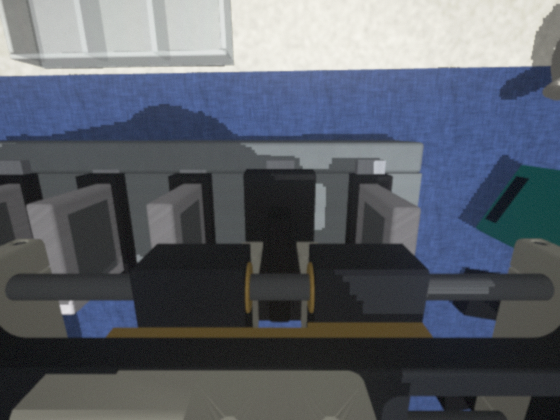

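Request:
{"method": "drive_tool", "body": {
  "motion": [
    [[-0.9, 0, -4, 0, 0], [-0.9, 0, -8, 0, 0], [-0.9, 0, -12, 0, 0], [-0.9, 0, -15, 0, 0], [-0.9, 0, -18, 0, 0], [-0.9, 0, -21, 0, 0], [-0.9, 0, -23, 0, 0], [-0.9, 0, -24, 0, 0]]
  ]
}}

```text
clock: 26.75
eef_pos: [0.6475, -0.0967, 0.0847]
orientation: [0.008, -0.701, 0.713, -0.007]
force: [-0.4, 0.5, -1.1]
grip_width: 0.0117
```

Request:
{"method": "drive_tool", "body": {
  "motion": [
    [[0, 0, -2, 0, 0], [0, 0, -4, 0, 0], [0, 0, -6, 0, 0], [0, 0, -8, 0, 0], [0, 0, -9.5, 0, 0], [0, 0, -11, 0, 0], [0, 0, -11.5, 0, 0], [0, 0, -11.5, 0, 0]]
  ]
}}

```text
clock: 27.75
eef_pos: [0.6478, -0.0968, 0.0764]
orientation: [0.009, -0.701, 0.713, -0.008]
force: [-9.2, 2.8, 20.3]
grip_width: 0.0121
```

Request:
{"method": "drive_tool", "body": {
  "motion": [
    [[0, 0, 1.5, 0, 40], [0, 0, 2, 0, 40], [0, 0, 3, 0, 40], [0, 0, 25, 0, 40], [0, 0, 70, 0, 40], [0, 0, 110, 0, 40], [-45, -20, 130, 0, 45], [-90, -65, 130, 0, 45]]
  ]
}}

```text
clock: 28.75
eef_pos: [0.5588, -0.1607, 0.2079]
orientation: [0.01, -0.702, 0.712, -0.009]
force: [0.4, -2.1, -0.8]
grip_width: 0.0395
```

```bash
python3 snap.py d4; python3 held.py d4|head -1;  python3 tops.py d4 .055 .13 50 30 500 240
```

```text
28.75 [ 0.55882581 -0.16066519  0.20793028] [ 0.44360064 -2.14999391 -0.77591251] 0.03948716812447776
tool z [ 2.59294289e-02  9.45114414e-04 -9.99663329e-01] x [-0.01342604 -0.99990903 -0.00129359]
px [267  59  29 109] n 2868 ctr [ 646.1 -164.7] size [ 28.  105.2] long-axis deg -1.3 z 122.8
px [188  60  51 106] n 4731 ctr [647.2 -98.4] size [42.3 98.4] long-axis deg -1.0 z 71.1
px [400  61  79  81] n 2921 ctr [ 653.  -310.1] size [16.2 70.1] long-axis deg -28.7 z 97.5
px [108  66  63  92] n 4634 ctr [648.3 -33. ] size [28.9 83.7] long-axis deg -1.0 z 99.2
px [50 69 58 89] n 4524 ctr [649.5  32.3] size [29.1 84.2] long-axis deg -0.9 z 83.3
```

View pics/d4.png

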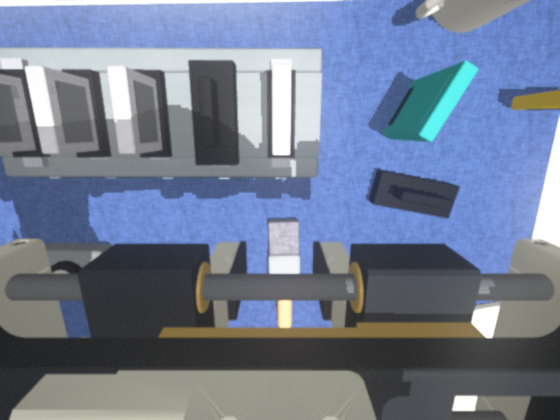

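Request:
{"method": "drive_tool", "body": {
  "motion": [
    [[45, -1.4, 0, -0.004, 45], [87.5, -1.4, 0, -0.004, 45], [87.5, -1.4, -35, -0.004, 45], [87.5, -1.4, -75, -0.004, 45], [87.5, -1.4, -105, -0.004, 45], [87.5, -1.4, -122, -0.004, 45], [87.5, -1.4, -122, -0.004, 45], [87.5, -1.4, -122, -0.004, 0]]
  ]
}}

```text
clock: 29.8
eef_pos: [0.6411, -0.1659, 0.0865]
orientation: [0.009, -0.7, 0.714, -0.008]
force: [1.1, 0.4, 0.3]
grip_width: 0.034
```

Request:
{"method": "drive_tool", "body": {
  "motion": [
    [[0, 0, 0, 0, 0], [0, 0, 0, 0, 0], [0, 0, 0, 0, 0], [0, 0, 0, 0, 0], [0, 0, -2, 0, 0], [0, 0, -4, 0, 0], [0, 0, -6, 0, 0], [0, 0, -8, 0, 0]]
  ]
}}

```text
clock: 30.8
eef_pos: [0.6421, -0.1645, 0.0805]
orientation: [0.01, -0.7, 0.714, -0.009]
force: [-2.8, 8.7, 10.5]
grip_width: 0.0148
```

Request:
{"method": "drive_tool", "body": {
  "motion": [
    [[0, 1, -0.5, 0, 0], [0, 2, -1.5, 0, 0], [0, 2, -2.5, 0, 0], [0, 2, -4, 0, 0], [0, 2, -5, 0, 0], [0, 2, -5.5, 0, 0], [0, 2, -5.5, 0, 0], [0, 2, -5.5, 0, 0]]
  ]
}}

```text
clock: 31.8
eef_pos: [0.6427, -0.1627, 0.0794]
orientation: [0.011, -0.701, 0.713, -0.01]
force: [-10.9, 6.3, 28.8]
grip_width: 0.0147
```

Request:
{"method": "drive_tool", "body": {
  "motion": [
    [[0, 0, 2, 0, 40], [0, 0, 3, 0, 40], [0, 0, 4, 0, 40], [0, 0, 25, 0, 40], [0, 0, 70, 0, 40], [0, 0, 110, 0, 40], [-30, 40, 130, 0, 45], [-60, 90, 130, 0, 45]]
  ]
}}

```text
clock: 32.8
eef_pos: [0.583, -0.0725, 0.2105]
orientation: [0.012, -0.7, 0.714, -0.011]
force: [0.7, 1.6, -0.5]
grip_width: 0.0395
```

Request:
{"method": "drive_tool", "body": {
  "motion": [
    [[-20, 50, 0, 0, 45], [-25, 100, 0, 0, 45], [-25, 150, 0, 0, 45], [-25, 172, 0, 0, 45], [-25, 172, 0, 0, 45], [-25, 172, 0, 0, 45], [-25, 172, 0, 0, 45], [-25, 172, 0, 0, 45]]
  ]
}}

```text
clock: 33.8
eef_pos: [0.5581, 0.0986, 0.2105]
orientation: [0.012, -0.699, 0.715, -0.011]
force: [0.6, 0.7, 0.4]
grip_width: 0.0397
```

```bash
python3 snap.py d5; python3 held.py d5|head -1;  python3 tops.py d5 .11 .13
```

```text
33.8 [0.55807796 0.09861368 0.21045191] [0.55974027 0.73349347 0.38525928] 0.03974215881650076
tool z [ 0.03188889  0.00120672 -0.99949069] x [-0.02161244 -0.99976462 -0.0018966 ]
px [39  0 73 75] n 4041 ctr [705.2 255.7] size [50.3 50.3] long-axis deg 31.7 z 119.7
px [265  59  20  91] n 1724 ctr [650.5  99.3] size [15.8 69.2] long-axis deg -1.0 z 123.7
px [341  61  24  89] n 1658 ctr [649.2  34. ] size [15.6 70.2] long-axis deg -1.0 z 115.6
px [416  61  30  88] n 1764 ctr [647.9 -31.8] size [15.5 69. ] long-axis deg -0.8 z 115.6
```

View pics/d5.png

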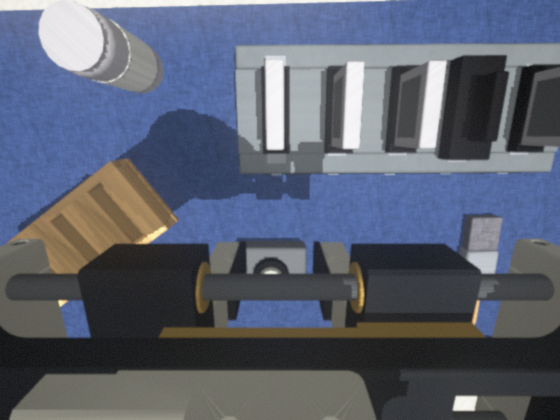

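Request:
{"method": "drive_tool", "body": {
  "motion": [
    [[45, 2.4, 0, 0.004, 45], [92, 2.4, 0, 0.004, 45], [92, 2.4, -35, 0.004, 45], [92, 2.4, -75, 0.004, 45], [92, 2.4, -105, 0.004, 45], [92, 2.4, -124, 0.004, 45], [92, 2.4, -124, 0.004, 45], [92, 2.4, -124, 0.004, 45]]
  ]
}}

```text
clock: 34.85
eef_pos: [0.6507, 0.1011, 0.0875]
orientation: [0.012, -0.701, 0.713, -0.011]
force: [-0.3, -0.1, 0.4]
grip_width: 0.0396
```

Request:
{"method": "drive_tool", "body": {
  "motion": [
    [[0, 0, 0, 0, 0], [0, 0, 0, 0, 0], [0, 0, 0, 0, 0], [0, 0, 0, 0, 0], [0, 0, 0, 0, 0], [0, 0, -2, 0, 0], [0, 0, -4, 0, 0], [0, 0, -6, 0, 0]]
  ]
}}

```text
clock: 35.85
eef_pos: [0.651, 0.1012, 0.0822]
orientation: [0.013, -0.701, 0.713, -0.011]
force: [-2.3, -0.1, 7.4]
grip_width: 0.0147
```

Request:
{"method": "drive_tool", "body": {
  "motion": [
    [[0, 0, -1.5, 0, 0], [0, 0, -3, 0, 0], [0, 0, -4.5, 0, 0], [0, 0, -6, 0, 0], [0, 0, -7, 0, 0], [0, 0, -7, 0, 0], [0, 0, -7, 0, 0], [0, 0, -7, 0, 0]]
  ]
}}

```text
clock: 36.85
eef_pos: [0.6517, 0.1011, 0.0797]
orientation: [0.014, -0.701, 0.713, -0.012]
force: [-12.4, -0.1, 31.4]
grip_width: 0.0148
```

Request:
{"method": "drive_tool", "body": {
  "motion": [
    [[0, 0, 2, 0, 40], [0, 0, 3, 0, 40], [0, 0, 4, 0, 40], [0, 0, 25, 0, 40], [0, 0, 70, 0, 40], [0, 0, 110, 0, 40], [-45, -40, 135, 0, 45], [-95, -90, 140, 0, 45]]
  ]
}}

```text
clock: 37.85
eef_pos: [0.5643, 0.0185, 0.2197]
orientation: [0.014, -0.702, 0.712, -0.013]
force: [1.1, -1.2, -0.1]
grip_width: 0.0397
```

Request:
{"method": "drive_tool", "body": {
  "motion": [
    [[0, -40, 0, 0, 45], [0, -60, 0, 0, 45], [0, -60, 0, 0, 45], [0, -60, 0, 0, 45], [0, -60, 0, 0, 20], [0, -60, 0, 0, 0], [0, -60, 0, 0, 0], [0, -60, 0, 0, 0]]
  ]
}}

```text
clock: 38.85
eef_pos: [0.5643, -0.0412, 0.2197]
orientation: [0.014, -0.702, 0.712, -0.013]
force: [-0.5, -0.0, -0.2]
grip_width: 0.0051
```

```bash
python3 snap.py f1; python3 held.py f1|head -1;  python3 tops.py f1 .1 .13; python3 tops.py f1 .068 .078; python3 tops.py f1 .092 .102
```

```text
38.85 [ 0.56432188 -0.04124608  0.21970098] [-0.54209842 -0.04619388 -0.22159119] 0.005120878600457134
tool z [ 0.0385906   0.00189418 -0.99925331] x [-0.01430062 -0.99989474 -0.00244768]
px [103  76  35  83] n 2046 ctr [650.3  98.8] size [16.3 69.7] long-axis deg -0.3 z 115.2
px [181  76  26  84] n 1752 ctr [649.1  33.3] size [15.9 70.1] long-axis deg -0.7 z 115.4
px [258  76  18  83] n 1448 ctr [648.6 -32.2] size [15.1 69.2] long-axis deg -1.0 z 115.6
px [398  76  32  83] n 1946 ctr [ 646.2 -163.4] size [16.1 69.7] long-axis deg -0.8 z 115.3
px [ 0 56  6 32] n 113 ctr [698.8 230.8] size [ 5.7 29. ] long-axis deg -13.5 z 69.9
px [311  70  46 100] n 3048 ctr [647.  -98.2] size [42.4 97.8] long-axis deg -0.9 z 70.8
px [514  77  46  70] n 543 ctr [ 654.6 -303.6] size [13.6 70. ] long-axis deg -17.8 z 73.2
px [140  84  12  72] n 307 ctr [650.4  92. ] size [ 2.6 69.2] long-axis deg -0.4 z 73.3
px [208  85   6  71] n 157 ctr [648.7  26. ] size [ 1.3 68.1] long-axis deg -1.1 z 73.1
px [386  85  10  71] n 247 ctr [ 646.3 -156.3] size [ 1.7 68.4] long-axis deg -0.8 z 73.1
px [127  80  15  78] n 391 ctr [649.9  92.2] size [ 2.9 69.4] long-axis deg -2.0 z 97.1
px [395  80  12  78] n 321 ctr [ 646.3 -156.4] size [ 2.3 68.9] long-axis deg -0.6 z 97.1
px [201  81   8  77] n 204 ctr [648.8  26.1] size [ 1.5 68.2] long-axis deg -0.9 z 96.8
px [329  86  17  67] n 903 ctr [647.1 -98.3] size [12.5 59.2] long-axis deg -1.0 z 98.6
px [533 102  27  46] n 631 ctr [ 639.6 -302.6] size [15.8 40. ] long-axis deg -27.1 z 99.1
```

View pics/f1.png

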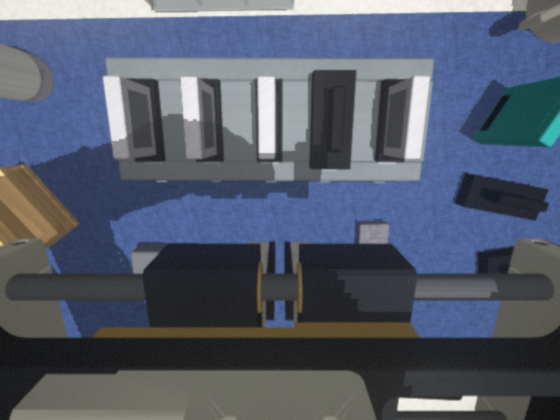

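Request:
{"method": "drive_tool", "body": {
  "motion": [
    [[-30, 40, 0, 0, 0], [-60, 80, 0, 0, 0], [-90, 120, -15, 0, 0], [-110, 153, -35, 0, 0], [-110, 153, -50, 0, 0], [-110, 153, -50, 0, 0], [-110, 153, -50, 0, 0], [-110, 153, -50, 0, 0]]
  ]
}}

```text
clock: 39.9
eef_pos: [0.4549, 0.1115, 0.1703]
orientation: [0.015, -0.702, 0.712, -0.013]
force: [0.6, 0.5, -0.1]
grip_width: 0.0004
```

```bash
python3 snap.py b1; python3 tops.py b1 .043 .056 180 80 380 250; python3 tops.py b1 .025 .035 180 80 380 250; python3 - <<'E'
import pickle
from h import *
s,c,p,d=pickle.load(open("pics/b1.pkl","rb"))
g=cv2.cvtColor(p,cv2.COLOR_RGB2HSV); m=((g[...,1]<60)&(g[...,2]>150)).astype(np.uint8); m[:100]=0;m[240:]=0;m[:,:200]=0;m[:,360:]=0
n,l,st,ce=cv2.connectedComponentsWithStats(m)
for i in range(1,n):
    if st[i,4]>60: print(st[i],ce[i],ray(c,*ce[i],0.048)*1000)
# two-view height of the button: top0 vs wrist
import sys
t=cv2.imread("pics/top0.png"); 
E
python3 snap.py top3 top
```

```text
39.9 [0.45487142 0.11151872 0.1703248 ] [ 0.55255254  0.49745574 -0.05165954] 0.0004152636588516834
px [265 192  30  30] n 686 ctr [454.8 110.1] size [28.6 29.5] long-axis deg 88.2 z 51.5
px [238 170  85  64] n 3721 ctr [454.1 110.4] size [70.3 90.1] long-axis deg 88.7 z 29.7
[278 173  23  21 276] [290.66304348 179.27536232] [482.49446086  98.87331522  48.        ]
[266 194  28  27 593] [279.46205734 206.96121417] [454.63288458 110.32652229  48.        ]
[241 215  78  19 788] [281.80329949 226.75253807] [433.72188102 108.25676602  48.        ]
39.95 [0.45480377 0.11150588 0.17024108] [-0.4633622   0.5955953  -0.47547299] 0.0008311187471025276
```

View pics/b1.png

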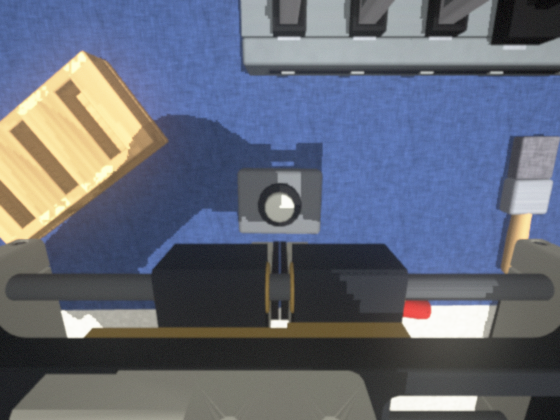

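View pics/top3.png

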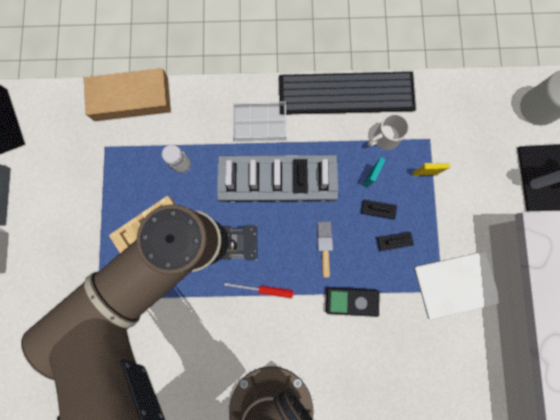

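```bash
python3 - <<'E'
import pickle
from h import *
s,c,p,d=pickle.load(open("pics/b1.pkl","rb")); P=cloud(c,d)*1000
for v in range(182,230,3): print(v,np.round(P[v,256:304:4,2]).astype(int))
cv2.imwrite("pics/b1a.png",cv2.resize(p[150:250,220:340,::-1],(720,600),interpolation=cv2.INTER_CUBIC))
E
```

```text
182 [29 30 29 30 29 30 30 30 30 29 29 30]
185 [31 30 31 31 40 41 42 40 38 30 30 28]
188 [29 30 30 43 42 43 42 42 41 39 30 30]
191 [30 30 41 42 42 42 41 42 43 43 38 30]
194 [31 31 42 42 44 49 49 49 40 42 42 31]
197 [31 42 41 43 52 52 51 51 53 42 42 30]
200 [29 41 42 52 52 51 52 51 52 46 42 41]
203 [30 41 41 51 52 50 52 52 51 51 43 41]
206 [30 42 43 53 52 52 51 52 53 52 42 41]
209 [29 41 40 52 50 52 51 52 51 51 41 42]
212 [31 42 42 52 52 51 52 53 52 51 42 42]
215 [30 39 42 52 52 52 51 51 52 42 42 30]
218 [30 30 42 42 51 51 52 52 52 43 41 29]
221 [30 29 30 42 42 50 51 50 41 41 31 29]
224 [30 30 30 29 42 41 42 42 42 30 29 29]
227 [30 30 30 29 30 29 29 30 30 30 31 31]
```

View pics/b1a.png

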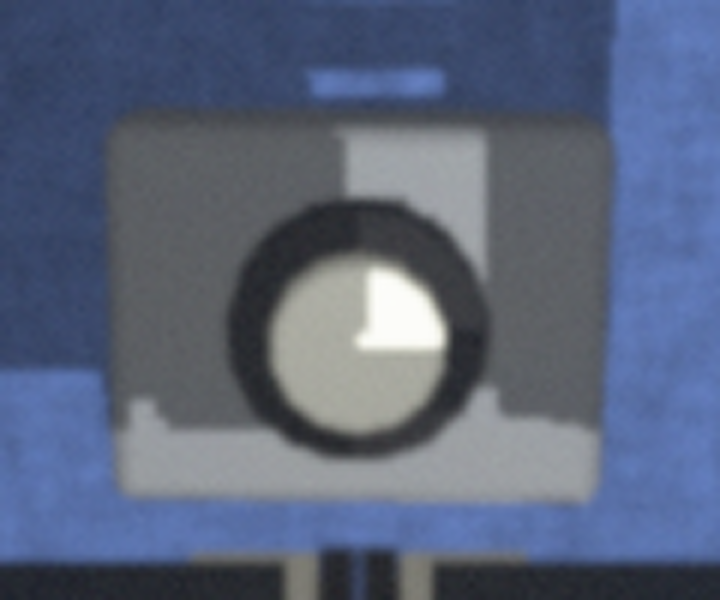

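Request:
{"method": "drive_tool", "body": {
  "motion": [
    [[0, 0.6, -40, 0, 0], [0, 0.6, -80, 0, 0], [0, 0.6, -105, 0, 0], [0, 0.6, -112, 0, 0], [0, 0.6, -114, 0, 0], [0, 0.6, -114, 0, 0], [0, 0.6, -114, 0, 0], [0, 0.6, -114, 0, 0]]
  ]
}}

```text
clock: 41.0
eef_pos: [0.455, 0.1123, 0.0567]
orientation: [0.015, -0.702, 0.712, -0.013]
force: [-0.3, 0.1, 0.2]
grip_width: 0.0007
```

Request:
{"method": "drive_tool", "body": {
  "motion": [
    [[0, 0, -2, 0, 0], [0, 0, -4, 0, 0], [0, 0, -6, 0, 0], [0, 0, -8, 0, 0], [0, 0, -9.5, 0, 0], [0, 0, -11, 0, 0], [0, 0, -12, 0, 0], [0, 0, -12, 0, 0]]
  ]
}}

```text
clock: 42.0
eef_pos: [0.4552, 0.1124, 0.046]
orientation: [0.016, -0.702, 0.712, -0.013]
force: [-8.4, -0.8, 23.0]
grip_width: 0.0008
```

Request:
{"method": "drive_tool", "body": {
  "motion": [
    [[0, 0, 5, 0, 0], [0, 0, 20, 0, 0], [0, 0, 50, 0, 0], [0, 0, 100, 0, 0], [-20, 50, 140, 0, 0], [-40, 100, 160, 0, 0], [-40, 150, 160, 0, 0], [-40, 180, 160, 0, 0]]
  ]
}}

```text
clock: 43.0
eef_pos: [0.4148, 0.2945, 0.2061]
orientation: [0.016, -0.702, 0.712, -0.013]
force: [0.1, 0.1, 0.3]
grip_width: 0.0001
```

```bash
python3 snap.py end1 top; python3 snap.py end2 scene; python3 tops.py end1 .09 .14 200 140 350 215;python3 tops.py end1 .042 .06 205 230 250 262; python3 tops.py end1 .064 .1 285 150 315 215; python3 tops.py end1 .11 .13 150 140 200 180;python3 tops.py end1 .042 .06 355 190 415 260
```

```text
43.0 [0.41478247 0.29447842 0.2060757 ] [0.10131995 0.08831494 0.30855488] 0.00011095974406177275
43.05 [0.41542491 0.29666243 0.20560772] [0.91548901 4.15652673 0.93334628] 0.00046843078812181725
px [322 159   7  27] n 163 ctr [ 645.6 -162.2] size [15.6 69.6] long-axis deg -0.8 z 114.4
px [226 160   7  27] n 184 ctr [649.6 100.4] size [15.2 69.5] long-axis deg -0.9 z 114.4
px [250 160   7  27] n 174 ctr [647.9  34.5] size [15.4 69.8] long-axis deg -0.7 z 114.9
px [274 160   6  27] n 157 ctr [647.1 -30.1] size [14.  69.5] long-axis deg -1.3 z 114.9
px [299 163   5  22] n 91 ctr [645.8 -97.6] size [11.2 60.1] long-axis deg -1.5 z 98.3
px [221 240  15  13] n 115 ctr [453.1 113.2] size [34.6 36.8] long-axis deg 70.4 z 50.0
px [293 159  16  35] n 487 ctr [646.1 -96.3] size [42.  98.3] long-axis deg -0.1 z 71.0
px [162 145  19  19] n 273 ctr [704.1 257.4] size [48.4 48.5] long-axis deg -14.2 z 119.1
px [371 205  22   7] n 92 ctr [ 552.2 -327. ] size [12.2 59.1] long-axis deg 78.9 z 48.1
px [388 237  22   8] n 92 ctr [ 456.9 -368.2] size [11.7 59.4] long-axis deg -81.0 z 47.9
```

View pics/end1.png

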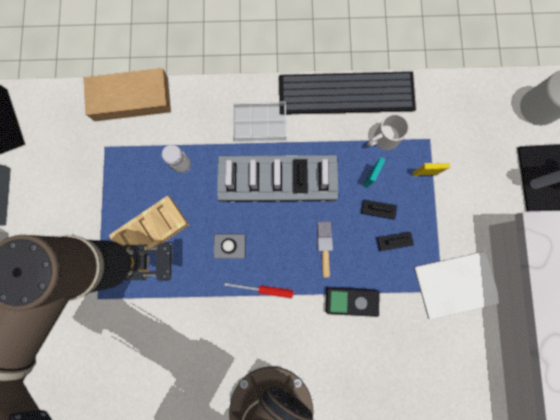

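View pics/end2.png

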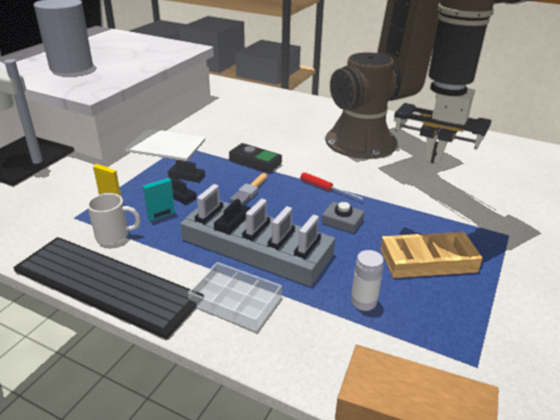

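```bash
python3 - <<'E'
from station import r
s=r.observe(); print(s["clock"],abs(s["joint_vel"]).max()); print(r.finish_job())
E
```

```text
43.1 0.039641434105999795
the job is handed in; nothing more can be done
None
```

I loaded the dock and handed the job in at about 43 s. Both rack drives went into bays 3 and 2, and one cover went over bay 1. All five bays were pressed down before I pushed the start button and let go.

**Bays:** My last wrist view had all four drive tops at 115.2–115.6 mm, down from about 123.5 mm. The cover plate was at 70.8 mm (71 mm is home). The closing top view read drive tops of 114.4–114.9 mm, with bays 2 and 3 about 0.5 mm above bays 0 and 4. I took that as camera noise because every bay had been pressed well beyond the 8 N its carriage needs, and did not press those two again. Measured forces at the end of the press were 17 N in bay 3, 20 N on the cover and about 30 N in bays 0 and 4. In bay 2 I only have an estimate of about 25 N.

**Start button:** It bottomed out at z = 46 mm with 23 N, and the top view afterwards showed it back up. Its top measured about 52 mm when up, not the 48 mm in the text.

**Other items:** The spray can and both spare covers were still standing. One spare cover was knocked about 5 cm aside partway through, while the arm was elsewhere.

**Disagreements in the measurements:**
- The wrist camera read about 2 mm off sideways from the tool position, and I corrected for it.
- The tool picked up about 2° of tilt over the presses, which did no visible harm.
- One move ended a few millimetres off at bay 0, so that drive was gripped slightly off-centre before it was pressed home.

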